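Set choke and throttle levers for a cold start

TASK

Set the two engine control levers on the plywood board for a cold start. Push the choke lever (flat paddle handle) away past its middle notch all the way to its far stop, and push the throttle lever (ball knob) only as far as its middle notch, never on towards full. Just push the levers with the fingertips without forcing them, and leave the things standing around as they are.

Things in the scene. Friction and masses are not known exactly. Their poses are not given: they have to be found in the camera images.
- control_board: Fixed plywood board 160 x 220 x 18 mm lying on the worktop that carries both lever units; origin at the centre of its underside, z up, its x axis is the direction in which both levers are pushed (roughly away from the robot), y to the left of that.
- choke_unit: Grey quadrant housing of the choke lever, fixed on the board, 110 mm (x) x 52 mm (y) foot, two round cheek plates up to 78 mm high; origin at the centre of its underside (18 mm above the worktop), same axes as the board. The lever's pivot is 42 mm above this origin and turns about the y axis. The two units stand side by side 120 mm apart along the board's y; which is left and which right varies.
- throttle_unit: Grey quadrant housing of the throttle lever, the same as the choke's in size, axes and pivot height.
- choke_lever (a joint): Angle of the choke lever in rad: 0 = off, leaning 0.5 rad towards the unit's -x (near the robot); 0.5 = middle notch (half choke), upright; 1.0 = far stop (full choke), leaning 0.5 rad to +x. The lever springs into each of the three positions from within about 0.2 rad; about 3 to 6 N at the handle pushes it out of one. The end stops are rigid.
- throttle_lever (a joint): Angle of the throttle lever in rad, with the same meaning and the same spring notches: 0 = stop (leaning to the unit's -x), 0.5 = middle notch (fast idle, upright), 1.0 = full.
- choke_handle (a point): Centre of the choke lever's handle, 100 mm from the pivot: a flat black paddle 42 mm wide (across the push), 34 mm tall along the lever and 8 mm thick, on a steel stem of 9 mm diameter. Its broad near face is the one to push. Take the push direction from the board.
- throttle_handle (a point): Centre of the throttle lever's handle, 100 mm from the pivot: a black ball of 30 mm diameter on a steel stem of 9 mm diameter.
- bolt_m16: Loose bolt with nut, 82 x 29 x 26 mm, lying on the board between the two lever units; to be left alone.
- pipe_offcut: Loose upright steel pipe, 42 mm diameter, 65 mm high, on the worktop just beyond the board; to be left alone. Origin at the centre of its underside.
- masking_tape: Loose flat roll of masking tape, 105 mm diameter, 26 mm high, on the worktop on the near side of the board; to be left alone. Origin at the centre of its underside.

How it is judged:
At the end, for the whole second after the job is handed in: The choke lever rests at its far stop (within 0.08 rad of 1.0), the throttle lever rests in its middle notch (0.5 within 0.09 rad), and bolt, pipe and tape are within 20 mm of where they stood (value of joint choke_lever above 0.92 rad and value of joint throttle_lever between 0.41 and 0.59 rad and velocity of joint choke_lever between -0.05 and 0.05 rad/s and velocity of joint throttle_lever between -0.05 and 0.05 rad/s and distance of each of bolt_m16, pipe_offcut, masking_tape from where it was at the start of the episode below 0.02 m); the robot touches nothing.
It fails at once if the throttle lever is pushed beyond its middle notch towards full (over 0.75 rad) (value of joint throttle_lever above 0.75 rad).
It fails at once if a lever is forced: more than 60 N on it (contact force between the fingers and choke_lever above 60 N or contact force between the fingers and throttle_lever above 60 N).
It fails at once if the bolt, the pipe or the tape is carried off or shoved away (over 30 mm) (distance of any of bolt_m16, pipe_offcut, masking_tape from where it was at the start of the episode above 0.03 m).
It also fails if it takes over 51 s, if anything falls off the work surface, if the arm or the gripper's body presses on something with over 40 N, if the wrist force passes 120 N, or if a joint passes its speed limit or range.

ROBOT

A 6-joint arm with a two-finger parallel gripper is mounted at the origin on a cart in front of the work surface, level with it; the furniture and walls round the work are solid. World frame = base frame: x ahead of the robot, y to its left, z up, the work surface at z = 0. Lengths are in m, angles in rad, forces in N, time in s.
With the tool pointing down it reaches from about 0.3 to 0.75 m from the base axis. Payload 8.5 kg.
Tool frame: the origin (TCP) lies midway between the tips of the shut fingers; the grasp point (between the pads) lies 19 mm behind it (bot.tcp_to_grasp is the y of the grasp point in the tool frame, in m); y points along the fingers, x is the direction in which the jaws open and shut, and the axes are right-handed (so a half turn about y gives the same grasp; the last joint's range is limited). The gripper opens to 88 mm and grips with 3 to 60 N. Pads are 18 mm wide; open, the fingers measure 123 mm over their backs; the gripper's body (75 mm by 187 mm) begins 45 mm behind the grasp point.
Start: joints at [1.001, 0.381, 1.297, -0, 1.464, -0.215], TCP at [0.191, 0.516, 0.239] pointing down, gripper open.
Joint ranges: [-3.11, 3.11], [-0.89, 2.33], [0.22, 2.48], [-1.42, 4.56], [0.17, 2.85], [-2.88, 2.88]. Speed limits (rad/s): [2.39, 2.39, 3.14, 3.14, 3.14, 3.14].

INTERFACE

Orientations are given as a rotation vector (axis times angle).
In Python, from plant import bot gives the robot as it stands.
- The arm moves only by the shell command python3 -m jog 'ROWS' [OPENING] [FORCE]. ROWS is text: rows parted by semicolons, each of 6 numbers parted by spaces: the shift along the tool's x, y, z in mm, then the turn, a rotation vector about the tool's x, y, z in rad. A call has 1 to 8 rows; each row shifts and turns the commanded pose from where the row before left it, along the tool's axes as they then stand; what a row does not reach is not made up. A row lasts 1/10 s, in which the tool goes at most 50 mm and 8.59 degrees, less where a joint would pass 70% of its speed; a pose out of reach is approached as far as the arm can. A call is refused whole if a number of a shift passes 50 or a number of a turn 0.15, either way. A call with a gripper value outside its range is refused whole. OPENING is the closure, from -1 (fully open) to 1 (shut), so that 0 is half open, set as the call begins (- or left out, the last holds). The fingers move at their own pace and stop on an object; FORCE is the grip in N (left out, the last holds). Time passes only in rows, so rows that do not move let the fingers close. It gives the time, the measured TCP pose, the force and the opening at its end, in the units of the state.
- bot.get_state(): the state, without advancing time (a new reading comes with each control period).
- bot.capture(name): name is "side" or "top" or "wrist"; returns a dict with "image" (420x560x3 uint8, blue, green, red), "fx", "fy", "cx", "cy" (pixels), "rvec" (rotation vector, rad) and "tvec" (3), from world to camera coordinates, as OpenCV has them. Camera axes: x right, y down, z forward; pixel columns grow to the right and rows downward; lengths in m; the calibration is good to about 2 mm. The wrist camera is an equidistant fisheye: a pixel r from the principal point sees the ray r / f radians off the axis. A picture is of the moment at which its call begins. There is no depth.
- bot.hand_in(): hands the job in, once; it reports no verdict.
The state is a dict: "clock": time; "qpos": joint angles; "joint_vel": joint speeds; "joint_efforts": joint torques, N m; "ee_pos": TCP position; "tool_rot": TCP orientation; "force": force on the tool from outside, world axes, zero at the start; "torque": the same for the moment, N m; "width": finger opening in m.
Only numpy, scipy, OpenCV 4.12 (cv2) and the standard library are available. Lean on these libraries where they do the work, as an engineer would, in place of code of your own. Each camera call takes 0.05 s, during which the arm holds its last target. There are 200 camera calls.

## Working session

There is one attempt and no reset: what is moved stays moved. The work goes in short steps, Python scripts to look and compute and a shell command to move; the robot and the scene stay as the last step left them, time stands still between calls to the robot, and variables do not carry over. Pictures are saved under pics/ and viewed, about 8 in all and at most 12, crops included, and the job is handed in when it is done.

```bash
ls; mkdir -p pics
python3 - <<'E'
from plant import bot
import cv2,json,numpy as np
for n in ("side","top"):
    c=bot.capture(n); cv2.imwrite(f"pics/{n}0.png",c["image"])
    np.savez(f"pics/{n}0.npz",**c)
    R=cv2.Rodrigues(np.array(c["rvec"]))[0]; print(n,c["fx"],c["cx"],c["cy"],-R.T@np.array(c["tvec"]),R[2])
s=bot.get_state(); print(s["ee_pos"],s["tool_rot"],s["width"],s["clock"])
print(cv2.Rodrigues(np.array(s["tool_rot"]))[0])
E
```

```text
pics
side 478.7633950378165 274.07596356720995 212.03047446395556 [ 0.25394821 -0.9541378   0.56138643] [ 0.31206855  0.79177492 -0.52507685]
top 398.95856632780294 277.73753652239793 207.5500038005774 [ 0.33581271 -0.29599881  0.93604858] [ 0.17855454 -0.00795368 -0.98389787]
[0.19093033 0.5155424  0.2382259 ] [-1.35690545 -0.94316051  0.94504889] 0.08797770319840127 0.1
[[ 3.47345007e-01 -6.53512312e-04 -9.37737180e-01]
 [ 9.37736611e-01 -1.06121734e-03  3.47345536e-01]
 [-1.22213754e-03 -9.99999223e-01  2.44213876e-04]]
```

View pics/top0.png

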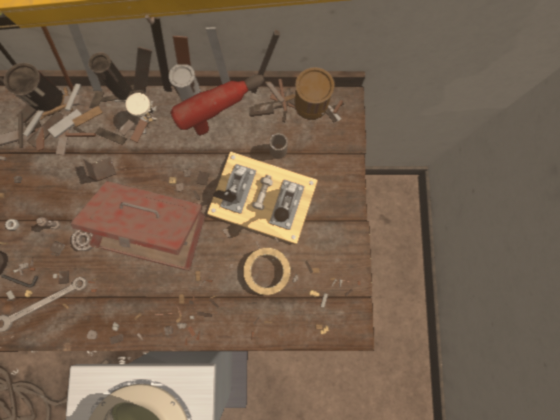

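View pics/side0.png

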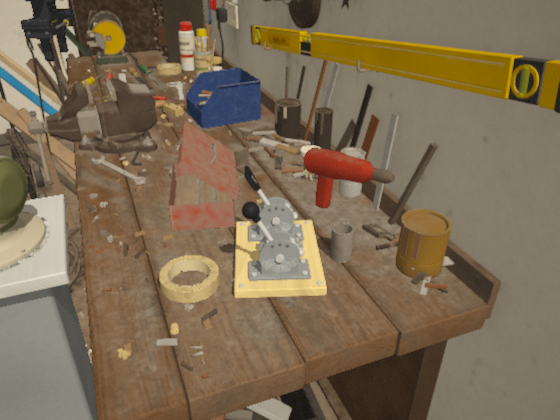

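The top view shows the board with corners at about (231,153), (317,180), (297,242) and (208,211). The choke paddle is on the left at (226,196) and the throttle ball on the right at (282,214). A red toolbox stands to the left, with the tape nearer the robot at (267,271). I'll enlarge both views.

Run:
```python
import cv2,numpy as np
t=cv2.imread("pics/top0.png")[140:300,195:330]; s=cv2.imread("pics/side0.png")[160:305,155:360]
cv2.imwrite("pics/tc.png",cv2.resize(t,None,fx=3.7,fy=3.7,interpolation=cv2.INTER_CUBIC))
cv2.imwrite("pics/sc.png",cv2.resize(s,None,fx=3.9,fy=3.9,interpolation=cv2.INTER_CUBIC))
```

```text
(no output)
```

View pics/tc.png

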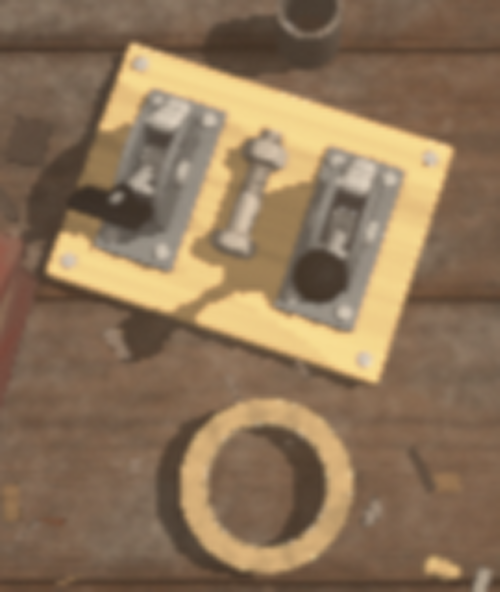

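View pics/sc.png

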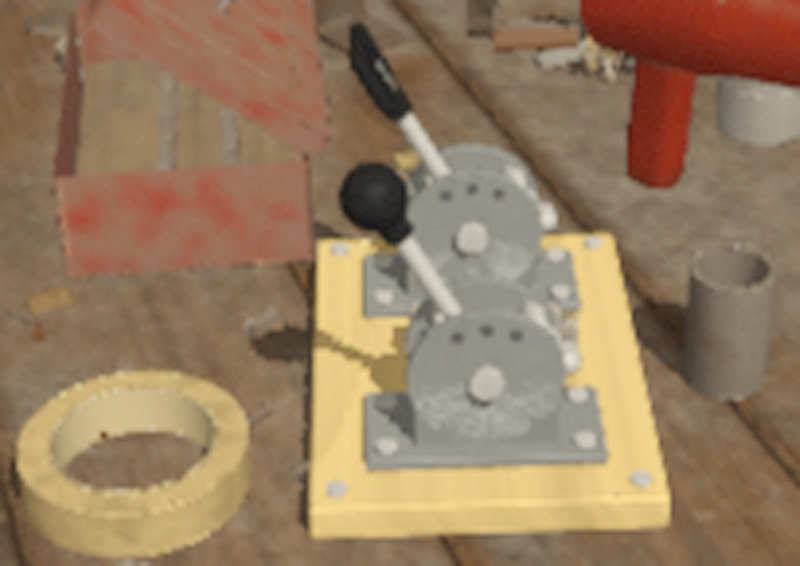

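The crops show the board's top corners, ball and paddle clearly. I'll fit the board pose to both views and check it against the handles.

```bash
cat > h.py <<'E'
import cv2,numpy as np
from scipy.spatial.transform import Rotation as Ro
def cam(n): 
    c=np.load(f"pics/{n}0.npz"); return c["rvec"],c["tvec"],np.array([[c["fx"],0,c["cx"]],[0,c["fy"],c["cy"]],[0,0,1.]])
def proj(n,P):
    r,t,K=cam(n); return cv2.projectPoints(np.array(P,float).reshape(-1,3),r,t,K,None)[0][:,0]
def tri(a,b):
    M=[]
    for n in("top","side"):
        r,t,K=cam(n); M.append(K@np.c_[cv2.Rodrigues(r)[0],t.reshape(3,1)])
    X=cv2.triangulatePoints(M[0],M[1],np.array(a,float).reshape(2,1),np.array(b,float).reshape(2,1))[:,0]; return X[:3]/X[3]
T=lambda p:np.array(p)/3.7+[195,140]
S=lambda p:np.array(p)/3.9+[155,160]
E
python3 - <<'E'
from h import *
from scipy.optimize import least_squares
C=np.array([[.08,.11,.018],[.08,-.11,.018],[-.08,-.11,.018],[-.08,.11,.018]])
t=T([(131,42),(453,148),(378,382),(46,273)]); s=S([(612,235),(668,497),(310,502),(316,235)])
def W(p,P): return Ro.from_euler('z',p[2]).apply(P)+[p[0],p[1],0]
f=lambda p:np.r_[(proj("top",W(p,C))-t).ravel(),(proj("side",W(p,C))-s).ravel()]
r=least_squares(f,[.45,-.3,0]);p=r.x;print(p,np.abs(r.fun).max(),r.fun.round(1))
for nm,y,a,b in(("ball",-.06,(320,276),(374,197)),("paddle",.06,(113,204),(380,72))):
    X=tri(T(a),S(b)); H=W(p,np.array([[-.1*np.sin(.5),y,.06+.1*np.cos(.5)]]))[0]
    print(nm,"tri",X,"model",H, proj("top",H)-T(a),proj("side",H)-S(b))
print("tape",tri(T((267,485)),S((133,450))))
E
```

```text
[ 0.52982485 -0.26831914 -0.32544723] 1.7936756908865163 [-0.1 -0.6  0.2 -0.6 -0.5  0.  -0.5 -0.7 -0.2 -1.3  0.3  0.1 -1.   1.8
 -0.2  0.7]
ball tri [ 0.46573923 -0.31011417  0.14652854] model [ 0.46521495 -0.30984081  0.14775826] [[-0.01736967 -0.33001633]] [[-0.78123729 -0.56178981]]
paddle tri [ 0.50721778 -0.1968822   0.14300573] model [ 0.50358286 -0.19613987  0.14775826] [[-0.46737752  0.29253354]] [[-2.75627312 -1.93139179]]
tape [ 0.3567345  -0.27951504  0.01816648]
```

```bash
cat >> h.py <<'E'
BP=np.array([.5298,-.2683,-.3254])
def W(P): return Ro.from_euler('z',BP[2]).apply(P)+[BP[0],BP[1],0]
def unit(X): return Ro.from_euler('z',-BP[2]).apply(np.array(X)-[BP[0],BP[1],0])  # board coords
def delta(goal):
    from plant import bot
    s=bot.get_state(); R=cv2.Rodrigues(np.array(s["tool_rot"]))[0]
    print("t",s["clock"],"board xyz mm",(unit(s["ee_pos"])*1e3).round(1),"F board",Ro.from_euler('z',-BP[2]).apply(s["force"]).round(1),"w",s["width"])
    g=W(np.array(goal)); print("tool delta mm",(R.T@(g-s["ee_pos"])*1e3).round(1),"yaw err",-BP[2]+np.arctan2(-R[1,2],-R[0,2]))
E
python3 - <<'E'
from h import *
print("lid far-right",tri((200,203),(238,196)),"near-right",tri((183,248),(177,160)), "near-left",tri((76,220),(180,125)))
delta([-.13,-.06,.26])
delta([-.13,-.06,.137])
E
```

```text
lid far-right [ 0.50010219 -0.13149712  0.07256471] near-right [ 0.38941075 -0.12006873  0.16871581] near-left [0.44204247 0.09677579 0.15298118]
t 0.1 board xyz mm [-571.7  634.4  238.2] F board [ 0.3 -0.4 -0.3] w 0.08797770319840127
tool delta mm [-681.1  -21.1 -461.8] yaw err -0.029338913176068238
t 0.1 board xyz mm [-571.7  634.4  238.2] F board [ 0.3 -0.4 -0.3] w 0.08797770319840127
tool delta mm [-681.   101.9 -461.9] yaw err -0.029338913176068238
```

```bash
python3 -m jog '0 -5 -50 0 -0.03 0; 0 -5 -50 0 0 0; 0 -5 -50 0 0 0; 0 -5 -50 0 0 0; 0 -5 -50 0 0 0; 0 0 -50 0 0 0; 0 0 -50 0 0 0; 0 0 -50 0 0 0' 1 10 && python3 -m jog '-40 0 0 0 0 0; -40 0 0 0 0 0; -40 0 0 0 0 0; -40 0 0 0 0 0; -40 0 0 0 0 0; -40 0 0 0 0 0; -40 0 0 0 0 0; -40 0 0 0 0 0' && python3 -m jog '-40 0 0 0 0 0; -40 0 0 0 0 0; -40 0 0 0 0 0; -40 0 0 0 0 0; -40 0 0 0 0 0; -40 0 0 0 0 0; -40 0 0 0 0 0; 0 0 0 0 0 0'; python3 -c "
from h import *
delta([-.12,-.06,.137])"
```

```text
clock: 0.9
ee_pos: [0.5702, 0.386, 0.2632]
tool_rot: [-1.345, -0.966, 0.967]
force: [1.5, 1.0, 0.4]
width: 0.0262
clock: 1.7
ee_pos: [0.4654, 0.0825, 0.2634]
tool_rot: [-1.345, -0.967, 0.967]
force: [0.8, -0.1, -0.2]
width: -0.0
clock: 2.5
ee_pos: [0.3759, -0.1849, 0.2633]
tool_rot: [-1.347, -0.962, 0.963]
force: [0.1, 1.3, 0.6]
width: 0.0004
t 2.5 board xyz mm [-172.5   29.8  263.3] F board [-0.3  1.2  0.6] w 0.0004146098079096825
tool delta mm [-89.5 126.3 -53. ] yaw err -0.004485084096138292
```

```bash
python3 -m jog '-30 0 0 0 -0.004 0; -30 0 0 0 0 0; -30 0 -10 0 0 0; 0 30 -10 0 0 0; 0 32 -10 0 0 0; 0 32 -10 0 0 0; 0 32 -10 0 0 0; 0 0 0 0 0 0'
python3 - <<'E'
from h import *
from plant import bot
c=bot.capture("side"); cv2.imwrite("pics/s1.png",cv2.resize(c["image"][130:310,140:370],None,fx=3.3,fy=3.3,interpolation=cv2.INTER_CUBIC))
delta([-.1,-.06,.137])
E
```

```text
clock: 3.3
ee_pos: [0.3956, -0.281, 0.1344]
tool_rot: [-1.336, -0.969, 0.97]
force: [-0.1, 0.5, -0.0]
width: 0.0004
t 3.35 board xyz mm [-122.7  -55.5  136.6] F board [-0.7  0.8  1. ] w 0.00045438136728002243
tool delta mm [ -4.6  -0.4 -22.6] yaw err 0.005548876794791824
```

View pics/s1.png

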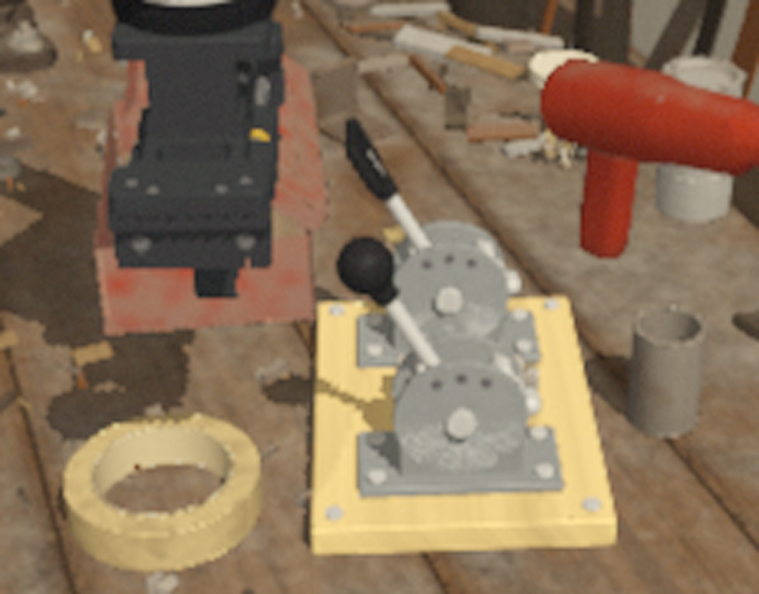

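The fingertips hang on the near side of the ball with the tip just below ball centre; ball at (365,265), fingertip at (215,295). Next I approach and push in small steps.

```bash
python3 -m jog '-4 0 -12 0 0 0; 0 0 -12 0 0 0; 0 0 -12 0 0 0; 0 0 -8 0 0 0; 0 0 -4 0 0 0; 0 0 0 0 0 0' ; python3 -c "
from h import *
delta([-.04,-.06,.137])"; python3 -m jog '0 0 -4 0 0 0; 0 0 -4 0 0 0; 0 0 -4 0 0 0; 0 0 -4 0 0 0; 0 0 0 0 0 0'; python3 -c "
from h import *
delta([-.04,-.06,.137])"
```

```text
clock: 3.95
ee_pos: [0.4405, -0.3016, 0.1383]
tool_rot: [-1.345, -0.97, 0.97]
force: [0.1, -0.3, 0.3]
width: 0.0006
t 3.95 board xyz mm [-74.  -60.1 138.3] F board [ 0.2 -0.2  0.3] w 0.000584135672567893
tool delta mm [ -0.    1.3 -34. ] yaw err 0.004950423868383569
clock: 4.45
ee_pos: [0.455, -0.3063, 0.1379]
tool_rot: [-1.343, -0.969, 0.97]
force: [-2.6, 2.3, 2.9]
width: 0.0003
t 4.45 board xyz mm [-58.7 -59.9 137.9] F board [-3.2  1.3  2.9] w 0.00027555359214437303
tool delta mm [ -0.1   0.9 -18.7] yaw err 0.00468136809794889
```

```bash
python3 -m jog '0 0 -4 0 0 0; 0 0 -4 0 0 0; 0 0 -3 0 0 0; 0 0 0 0 0 0; 0 0 0 0 0 0'; python3 -c "
from h import *
delta([-.04,-.06,.137])
from plant import bot
c=bot.capture('side'); cv2.imwrite('pics/s2.png',cv2.resize(c['image'][130:310,140:370],None,fx=3.3,fy=3.3,interpolation=cv2.INTER_CUBIC))"
```

```text
clock: 4.95
ee_pos: [0.4661, -0.3103, 0.1374]
tool_rot: [-1.344, -0.97, 0.97]
force: [-0.2, 0.2, 0.0]
width: 0.0003
t 4.95 board xyz mm [-46.9 -60.1 137.4] F board [-0.2  0.1  0. ] w 0.0002790193605778273
tool delta mm [ 0.1  0.4 -6.9] yaw err 0.004665400059183589
```

View pics/s2.png

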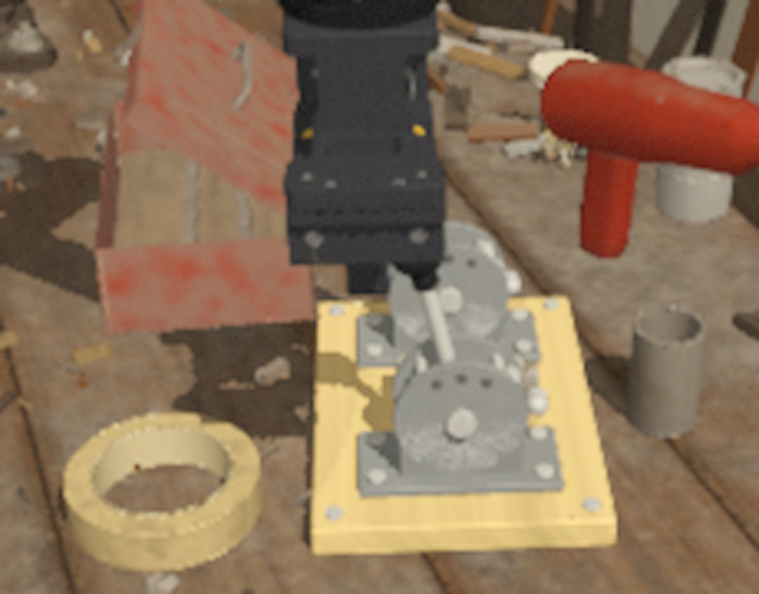

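The force fell to zero and the stem is close to upright, so the throttle seems to have snapped into its notch. I'll back off, lift, look, and move to the choke.

```bash
python3 -m jog '0 0 12 0 0 0; 0 0 30 0 0 0; 0 0 25 0 0 0; 0 -40 0 0 0 0; 0 -40 0 0 0 0; 40 0 0 0 0 0; 40 0 0 0 0 0; 40 0 0 0 0 0' ; python3 -m jog '0 0 0 0 0 0; 0 0 0 0 0 0'; python3 -c "
from h import *
delta([-.10,.06,.135])
from plant import bot
c=bot.capture('side'); cv2.imwrite('pics/s3.png',cv2.resize(c['image'][130:310,140:370],None,fx=3.3,fy=3.3,interpolation=cv2.INTER_CUBIC))"
```

```text
clock: 5.8
ee_pos: [0.4403, -0.174, 0.2179]
tool_rot: [-1.345, -0.969, 0.969]
force: [0.8, -1.0, -0.1]
width: 0.0003
clock: 6.0
ee_pos: [0.4403, -0.1748, 0.2177]
tool_rot: [-1.344, -0.971, 0.971]
force: [-0.2, 0.7, -0.3]
width: 0.0007
t 6.0 board xyz mm [-114.7   60.   217.7] F board [-0.5  0.6 -0.3] w 0.0007190885141882669
tool delta mm [ -0.1  82.8 -14.6] yaw err 0.006312906000727814
```

View pics/s3.png

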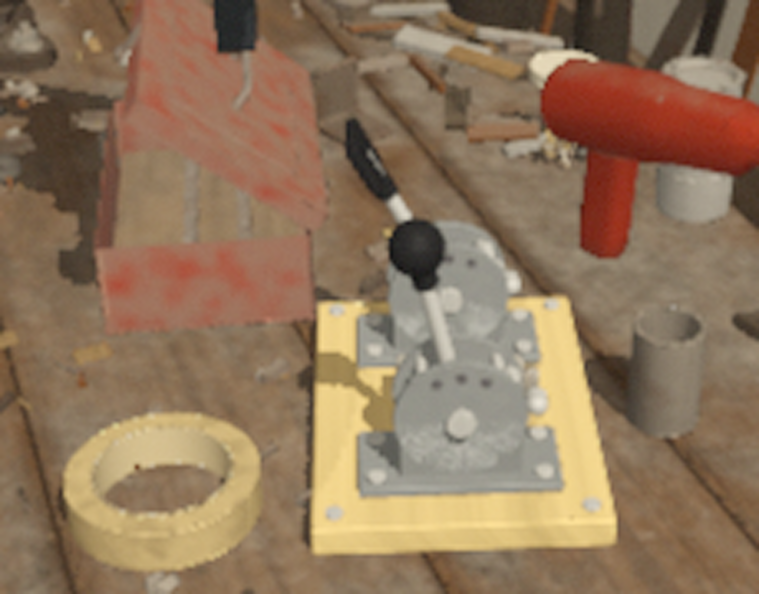

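Throttle ball now at crop (417,247), upright. I'll check this numerically and lower in front of the paddle.

```bash
python3 -c "
from h import *
for a in(0,.4,.5,.6): q=a-.5;print(a,(proj('side',W([[.1*np.sin(q),-.06,.06+.1*np.cos(q)]]))[0]-[140,130])*3.3)
"; python3 -m jog '0 25 0 0 0 0; 0 25 0 0 0 0; 0 25 0 0 0 0; 0 8 0 0 0 0; 0 0 -10 0 0 0; 0 0 -10 0 0 0; 0 0 -8 0 0 0; 0 0 0 0 0 0'; python3 -c "
from h import *
delta([-.06,.06,.135])"
```

```text
0 [363.329861   263.83151175]
0.4 [438.8434767  241.86839431]
0.5 [458.81501999 240.52180047]
0.6 [478.7521331  240.89825925]
clock: 6.85
ee_pos: [0.4681, -0.1847, 0.1353]
tool_rot: [-1.346, -0.971, 0.97]
force: [0.3, -0.7, 0.0]
width: 0.0006
t 6.85 board xyz mm [-85.2  59.5 135.3] F board [ 0.5 -0.6  0. ] w 0.0006244284275175494
tool delta mm [  0.4   0.4 -25.2] yaw err 0.004842612202941854
```

The ball sits at roughly 0.29 rad by the model, not 0.5. I'll look again to see whether it is still moving.

```bash
python3 -c "
from h import *
from plant import bot
c=bot.capture('side'); a=cv2.resize(c['image'][150:260,200:330],None,fx=3,fy=3,interpolation=cv2.INTER_CUBIC)
c=bot.capture('top'); b=cv2.resize(c['image'][140:250,200:330],None,fx=3,fy=3,interpolation=cv2.INTER_CUBIC)
cv2.imwrite('pics/s4.png',np.hstack([a,b]))"
```

```text
(no output)
```

View pics/s4.png

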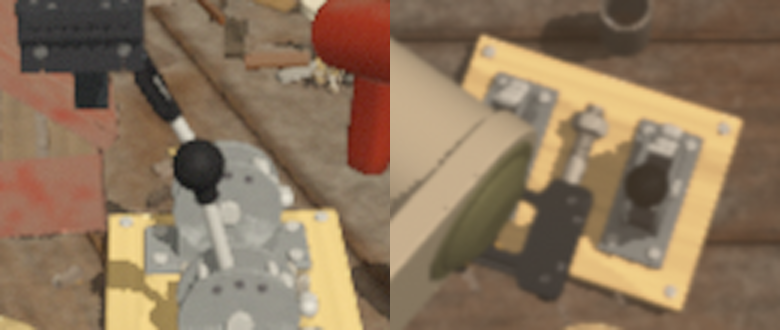

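```bash
python3 -c "
from h import *
X=tri((285.3,202.3),(266.3,205.3));print(unit(X)); 
for a in(0,.2,.3,.4,.5): q=a-.5;P=W([[.1*np.sin(q),-.06,.06+.1*np.cos(q)]]);print(a,proj('side',P),proj('top',P))
"
```

```text
[-0.02212851 -0.05968486  0.15549831]
0 [[250.09995788 209.94894296]] [[281.46110497 214.27585164]]
0.2 [[261.13681316 205.65048279]] [[284.46504795 205.0087963 ]]
0.3 [[266.9929871  204.21907968]] [[286.03742302 200.24677612]]
0.4 [[272.98287173 203.29345282]] [[287.62835652 195.48558466]]
0.5 [[279.03485454 202.88539408]] [[289.21598106 190.79061622]]
```

The throttle rests at about 0.28 rad, just short of the notch's capture range, so it needs roughly 10 mm more push. The arm is already in front of the choke, so I'll push that first.

```bash
python3 -m jog '0 0 -8 0 0 0; 0 0 -6 0 0 0; 0 0 -5 0 0 0; 0 0 -5 0 0 0; 0 0 -5 0 0 0; 0 0 -5 0 0 0; 0 0 -5 0 0 0; 0 0 -5 0 0 0'; python3 -m jog '0 0 -5 0 0 0; 0 0 -5 0 0 0; 0 0 -5 0 0 0; 0 0 -5 0 0 0; 0 0 -5 0 0 0; 0 0 -5 0 0 0; 0 0 -5 0 0 0; 0 0 -5 0 0 0';  python3 -c "
from h import *
delta([.018,.06,.135])"
```

```text
clock: 7.75
ee_pos: [0.509, -0.198, 0.1346]
tool_rot: [-1.344, -0.97, 0.97]
force: [-1.5, 0.5, 1.4]
width: 0.0004
clock: 8.55
ee_pos: [0.5465, -0.2104, 0.1346]
tool_rot: [-1.343, -0.969, 0.97]
force: [-4.0, 0.8, 1.0]
width: 0.0001
t 8.55 board xyz mm [ -2.7  60.2 134.6] F board [-4.  -0.6  1. ] w 0.00014343147943207218
tool delta mm [ -0.3  -0.4 -20.7] yaw err 0.004678440512738469
```

```bash
python3 -m jog '0 0 -4 0 0 0; 0 0 -4 0 0 0; 0 0 -4 0 0 0; 0 0 -4 0 0 0; 0 0 -3 0 0 0; 0 0 0 0 0 0';  python3 -c "
from h import *
delta([.022,.06,.135])"
```

```text
clock: 9.15
ee_pos: [0.5649, -0.2166, 0.1346]
tool_rot: [-1.345, -0.97, 0.97]
force: [-0.7, 0.7, 0.1]
width: 0.0005
t 9.15 board xyz mm [ 16.7  60.2 134.6] F board [-0.8  0.4  0.1] w 0.0005271634510006058
tool delta mm [-0.2 -0.4 -5.3] yaw err 0.004658407365757511
```

```bash
python3 -m jog '0 0 -2 0 0 0; 0 0 -2 0 0 0; 0 0 -2 0 0 0; 0 0 0 0 0 0';  python3 -c "
from h import *
delta([.022,.06,.135])
from plant import bot
c=bot.capture('side'); cv2.imwrite('pics/s5.png',cv2.resize(c['image'][130:310,140:370],None,fx=3.3,fy=3.3,interpolation=cv2.INTER_CUBIC))"
```

```text
clock: 9.55
ee_pos: [0.5703, -0.2184, 0.1346]
tool_rot: [-1.344, -0.97, 0.97]
force: [0.7, -0.1, 0.2]
width: 0.0004
t 9.55 board xyz mm [ 22.5  60.2 134.6] F board [0.7 0.1 0.2] w 0.000446533079209512
tool delta mm [-0.2 -0.4  0.5] yaw err 0.004570768307865403
```

View pics/s5.png

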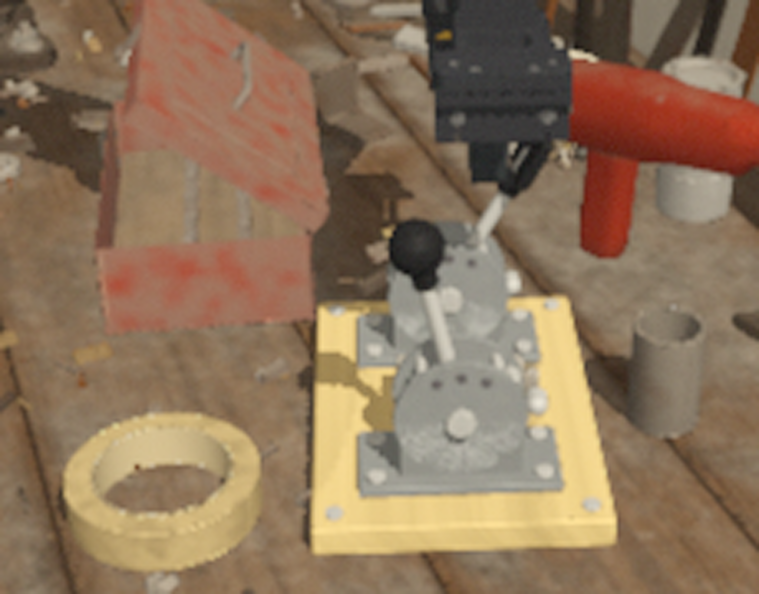

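The choke leans to the far side with the paddle just ahead of the finger and zero force. Now back out and return to the throttle.

```bash
python3 -m jog '0 0 15 0 0 0; 0 0 30 0 0 0; 0 0 35 0 0 0; 0 0 27 0 0 0; 0 -40 0 0 0 0; 0 -40 0 0 0 0; -30 0 0 0 0 0; -30 0 0 0 0 0'; python3 -m jog '-30 0 0 0 0 0; -30 0 0 0 0 0; 0 0 0 0 0 0; 0 26 0 0 0 0; 0 26 0 0 0 0; 0 26 0 0 0 0; 0 0 0 0 0 0'; python3 -c "
from h import *
delta([-.05,-.06,.137])
from plant import bot
c=bot.capture('side'); cv2.imwrite('pics/s6.png',cv2.resize(c['image'][130:260,200:350],None,fx=4,fy=4,interpolation=cv2.INTER_CUBIC))
P=lambda y,a,r:((proj('side',W([[r*np.sin(a-.5),y,.06+r*np.cos(a-.5)]]))[0]-[200,130])*4).round()
for a in (.8,.9,1.): print(a,P(.06,a,.083),P(.06,a,.1),P(.06,a,.117))
"
```

```text
clock: 10.4
ee_pos: [0.4497, -0.242, 0.2161]
tool_rot: [-1.346, -0.972, 0.971]
force: [-0.2, 0.3, -0.4]
width: 0.0005
clock: 11.1
ee_pos: [0.4299, -0.2967, 0.1341]
tool_rot: [-1.338, -0.969, 0.97]
force: [-0.6, -0.4, 0.5]
width: 0.0005
t 11.1 board xyz mm [-85.6 -58.9 134.1] F board [-0.4 -0.5  0.5] w 0.0005121985584377775
tool delta mm [ -1.3  -3.  -35.6] yaw err 0.004915618528157639
0.8 [353. 199.] [364. 168.] [376. 136.]
0.9 [369. 204.] [384. 174.] [399. 143.]
1.0 [385. 210.] [403. 182.] [421. 153.]
```

View pics/s6.png

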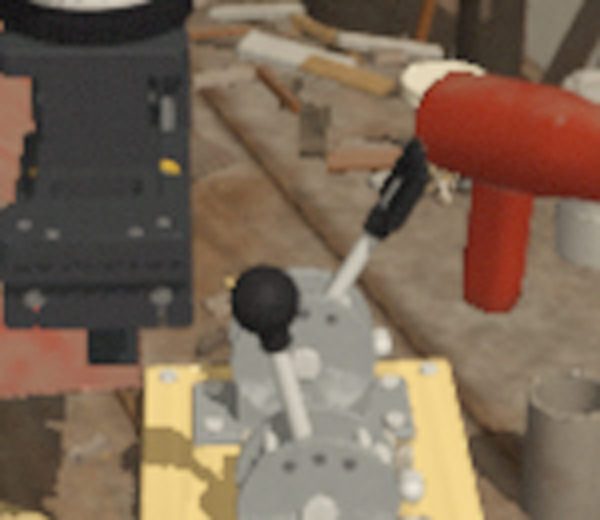

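The choke paddle centre is at about (397,188), close to the model for 1.0 (403,182). The ball is unchanged at (265,300). Now the extra throttle push, to about s = -34 mm.

```bash
python3 -m jog '-1 -2 -12 0 0 0; 0 0 -12 0 0 0; 0 0 -8 0 0 0; 0 0 -4 0 0 0; 0 0 -4 0 0 0; 0 0 -3 0 0 0; 0 0 0 0 0 0'; python3 -c "
from h import *
delta([-.034,-.06,.137])"; python3 -m jog '0 0 -3 0 0 0; 0 0 -3 0 0 0; 0 0 -2 0 0 0; 0 0 0 0 0 0; 0 0 0 0 0 0'; python3 -c "
from h import *
delta([-.034,-.06,.137])"
```

```text
clock: 11.85
ee_pos: [0.4714, -0.313, 0.1387]
tool_rot: [-1.344, -0.97, 0.97]
force: [-0.2, 1.1, 0.3]
width: 0.0005
t 11.85 board xyz mm [-41.  -61.1 138.7] F board [-0.5  1.   0.3] w 0.0005037669892756912
tool delta mm [ 1.   1.7 -7. ] yaw err 0.0046719225660618036
clock: 12.35
ee_pos: [0.4788, -0.3155, 0.1386]
tool_rot: [-1.344, -0.97, 0.97]
force: [-0.2, -0.1, -0.2]
width: 0.0005
t 12.35 board xyz mm [-33.2 -61.  138.6] F board [-0.2 -0.2 -0.2] w 0.00048112036583719276
tool delta mm [1.  1.6 0.8] yaw err 0.004661853855600251
```

Back off, lift clear, and look from both cameras.

```bash
python3 -m jog '0 0 12 0 0 0; 0 0 30 0 0 0; 0 0 35 0 0 0; 0 0 35 0 0 0; 0 -40 0 0 0 0; 0 -40 20 0 0 0; 0 -30 40 0 0 0; 0 0 40 0 0 0' ; python3 -m jog '0 0 40 0 0 0; 0 0 0 0 0 0; 0 0 0 0 0 0'; python3 -c "
from h import *
from plant import bot
c=bot.capture('side'); a=cv2.resize(c['image'][140:260,205:305],None,fx=4,fy=4,interpolation=cv2.INTER_CUBIC)
c=bot.capture('top'); b=cv2.resize(c['image'][140:260,200:300],None,fx=4,fy=4,interpolation=cv2.INTER_CUBIC)
cv2.imwrite('pics/s7.png',np.hstack([a,b]))
def P(n,y,a,r): return ((proj(n,W([[r*np.sin(a-.5),y,.06+r*np.cos(a-.5)]]))[0]-[[200,140],[205,140]][n=='side'])*4+[[400,0],[0,0]][n=='side']).round()
for a in (.3,.4,.5,.6): print('thr',a,P('side',-.06,a,.1),P('top',-.06,a,.1))
for a in (.8,.9,1): print('chk',a,*[P(n,.06,a,r) for n in('side','top') for r in(.05,.083,.117)])
"
```

```text
clock: 13.15
ee_pos: [0.2773, -0.2492, 0.2517]
tool_rot: [-1.351, -0.971, 0.972]
force: [-0.3, 0.3, 0.2]
width: 0.0007
clock: 13.45
ee_pos: [0.2396, -0.2362, 0.249]
tool_rot: [-1.346, -0.969, 0.969]
force: [-0.3, 0.1, 0.5]
width: 0.0004
thr 0.3 [248. 257.] [744. 241.]
thr 0.4 [272. 253.] [751. 222.]
thr 0.5 [296. 252.] [757. 203.]
thr 0.6 [320. 252.] [763. 185.]
chk 0.8 [312. 217.] [333. 159.] [356.  96.] [549. 129.] [550.  95.] [551.  58.]
chk 0.9 [321. 220.] [349. 164.] [379. 103.] [553. 122.] [556.  83.] [559.  41.]
chk 1 [331. 224.] [365. 170.] [401. 113.] [556. 115.] [561.  72.] [567.  25.]
```

View pics/s7.png

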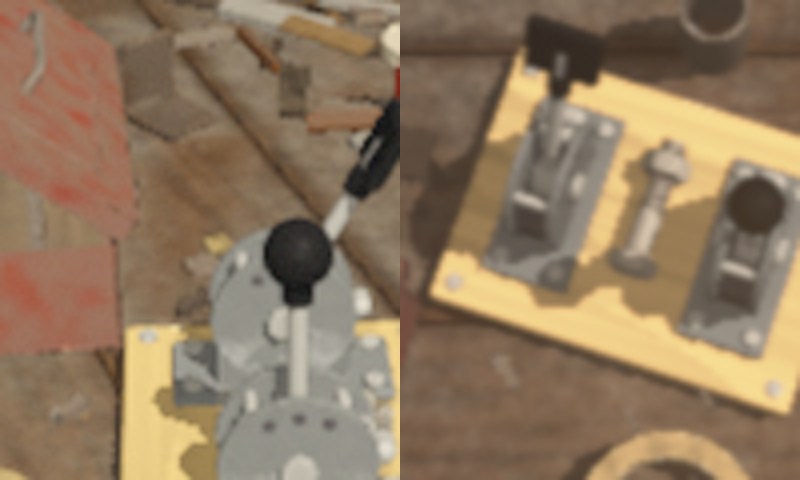

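Throttle ball is at (298,252) in the side view and (756,204) in the top view, which matches 0.5 rad. The choke paddle's far edge is at about (567,25) in the top view, which matches 1.0 rad. Bolt, pipe and tape look unmoved.

```bash
python3 -c "
from plant import bot
print(bot.hand_in())"
```

```text
the job is handed in; nothing more can be done
None
```

Both levers are set for a cold start, and I handed the job in at about 13.5 s. I pushed with the shut fingertips in small steps, and the force readings between steps peaked at about 5 N.

- **Throttle:** My first push stopped short; it rested at about 0.28 rad, between notches. After the choke I pushed it roughly 13 mm further. In the last pictures the ball matches the model at 0.5 rad to within about 2 px of the enlarged crops in both views.
- **Choke:** In the last top picture the paddle edge matches the model at the far stop (1.0 rad). The side view just before that was less clear, about 6 px off the 1.0 rad point in both directions in a 4x crop.
- **Loose things:** Bolt, pipe and tape look unmoved, though I judged this by eye and did not measure them. The arm is clear of everything and the wrist force reads near zero.

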